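# Open the water filter and take out its used cartridge

## Robot

A 6-joint arm with a two-finger parallel gripper is mounted at the origin on a cart in front of the work surface, level with it; the furniture and walls round the work are solid. World frame = base frame: x ahead of the robot, y to its left, z up, the work surface at z = 0. Lengths are in m, angles in degrees, forces in N, time in s.
With the tool pointing down it reaches from about 0.4 to 0.825 m from the base axis. Payload 7 kg.
Tool frame: the origin (TCP) lies midway between the tips of the shut fingers; the grasp point (between the pads) lies ctrl.tcp_to_grasp behind it (ctrl.tcp_to_grasp is the distance from the TCP to the grasp point, in m); z points along the fingers, y is the line along which they close (so a half turn about z gives the same grasp; the last joint's range is limited). The gripper opens to 88 mm and grips with 3 to 60 N. Pads are 19 mm wide; open, the fingers measure 130 mm over their backs; the gripper's body (78 mm by 193 mm) begins 47 mm behind the grasp point.
Start: joints at [-50.873, 20.546, 0.682, 0, -70.136, -16.507], TCP at [0.26, -0.623, 0.227] pointing down, gripper open.
Joint ranges: [-176.03, 176.03], [-82.01, 121.73], [-58.28, 71.71], [-173.87, 95.51], [-174.79, -0.11], [-173.66, 173.66]. Speed limits (degrees/s): [136.94, 136.94, 172.46, 180, 180, 180].

## Interface

Orientations are given as [roll, pitch, yaw] about the fixed x, y, z axes, in that order (R = Rz(yaw) Ry(pitch) Rx(roll)).
In Python, from plant import ctrl, imaging, close_job gives the robot as it stands.
- The arm moves only by the shell command python3 -m crank 'ROWS'. ROWS is JSON, a list of rows, each a list of 3 entries, a list of its own where there are three numbers: the shift along the world's x, y, z in m, then the turn, a rotation vector about the world's x, y, z in degrees, then the opening, from -1 (shut) to 1 (fully open), so that 0 is half open. A call has 1 to 12 rows; each row shifts and turns the commanded pose from where the row before left it; what a row does not reach is not made up. A row lasts 1/10 s, in which the tool goes at most 50 mm and 8.59 degrees, less where a joint would pass 70% of its speed; a pose out of reach is approached as far as the arm can. A call is refused whole if a number of a shift passes 0.05 or a number of a turn 8.59, either way. A call with a gripper value outside its range is refused whole. The fingers move at their own pace and stop on an object; the grip force is fixed at half the most. Time passes only in rows, so rows that do not move let the fingers close. It gives the time, the measured TCP pose, the force, the opening and the grip force at its end, in the units of the state.
- ctrl.get_obs(): the state, without advancing time (a new reading comes with each control period).
- imaging.snapshot(name): name is "scene" or "top"; returns (picture, depth): 384x512x3 uint8, blue, green, red; 384x512 float32, m along the optical axis (not along the pixel's ray), 0 where there is no reading.
- imaging.camera_model(name): a dict with "mtx" (3x3 intrinsics, pixels), "R" (3x3) and "t" (3): a world point X has camera coordinates R X + t. Camera axes: x right, y down, z forward; pixel columns grow to the right and rows downward; lengths in m; the calibration is good to about 2 mm. A picture is of the moment at which its call begins. camera_model takes no time and is no camera call.
- close_job(): hands the job in; it is judged then, once.
The state is a dict: "clock": time; "joint_pos": joint angles; "qvel": joint speeds; "tau": joint torques, N m; "tool_pos": TCP position; "orientation": TCP orientation; "force": force on the tool from outside, world axes, zero at the start; "moment": the same for the moment, N m; "opening": finger opening in m; "gripper_force": force on a finger pad.
Only numpy, scipy, OpenCV 4.12 (cv2) and the standard library are available. Lean on these libraries where they do the work, as an engineer would, in place of code of your own. Each camera call takes 0.05 s, during which the arm holds its last target. There are 200 camera calls.

## Task

The cartridge of the small water filter on the table is due for changing. Free the filter's bayonet cover by pressing it down and turning it a quarter turn anticlockwise, lift it off and set it down upright on the chopping board, then lift the used cartridge out and stand it upright in the middle of the empty white plate. Do not drop either part, and leave the mug, jar, soap bottle and the other things on the table alone.

Things in the scene. Friction and masses are not known exactly. Their poses are not given: they have to be found in the camera images.
- filter: Countertop water filter, fixed: upright steel cylinder on a white foot (124 mm across), with a white collar 108 mm across whose top face lies 118 mm up, round an open bore 66 mm wide. Two short hose stubs reach 67 mm from the axis, 56 mm up, at 20 and 60 deg anticlockwise from its x axis. Origin: centre of its underside, on the table; z up.
- hooks (a point): Point on the filter's axis at the top of its two hooked lugs, 136 mm above its origin. The hooks stand opposite each other on the collar, 41 to 54 mm from the axis, 18 mm tall, their overhangs 13 mm above the collar. Seen from above, anticlockwise from the filter's x axis, one spans -22 to 55 deg, the other 158 to 235 deg; stops close their clockwise ends.
- cover: Grey bayonet cover, loose, 150 g. Origin: centre of its underside, the rim of a plug 60 mm wide and 12 mm deep that sits in the bore; z up. Above the plug a flange 76 mm wide (12 to 18 mm up) with two ears, 26 deg wide, out to 47 mm on its +x and -x sides; dome 56 mm wide to 38 mm up; wing grip to 64 mm. Locked at the start: x axis along the filter's x, origin 113 mm above the filter's.
- wing (a point): Centre of the cover's wing grip, on the cover's axis 51 mm above its origin. The wing is a flat upright bar 14 mm thick (along the cover's y), 54 mm long (along its x), 26 mm tall, standing on the flat top of the dome. While the cover is locked, the wing's foot lies 15 mm above the top of the filter's hooks.
- plug (a point): Centre of the cover's underside. A spring holds the ears up under the overhangs, behind detents 4 mm deep. Push straight down 5 to 6 mm (it bottoms at 7 mm; 6 N at first, 9 N at the bottom), stay down and turn anticlockwise seen from above: past 38 deg the ears are beyond the detents, from 68 deg they are out of the hooks and it lifts straight off. 80 deg is right, 140 deg the most.
- cartridge: Used cartridge in the filter, loose, 0.11 to 0.17 kg: white slotted cylinder 50 mm wide and 70 mm tall, a disc 60 mm wide on it (70 to 75 mm up) and a pull tab to 105 mm up. Origin: centre of its underside; z up. It stands on a spring, which lifts it 8 mm when the cover comes off. It must be lifted 110 mm straight up to clear the filter.
- tab (a point): Centre of the cartridge's pull tab, on its axis, 90 mm above its origin. The tab is an upright bar 12 mm thick (along the cartridge's y), 36 mm long (along its x), 30 mm tall. With the cover off its top stands 15 mm over the hooks (151 mm above the filter's origin). Its heading differs from the wing's.
- board: Wooden chopping board, flat and fixed, 250 mm (its x) by 360 mm (its y), top 22 mm above its origin. Origin: centre of its underside. The cover goes on it, upright on its plug, well in from the edges.
- plate: Empty white plate, fixed, 196 mm across, rim 18 mm high. Origin: centre of its underside. Its flat inner floor is 120 mm across and 5 mm above the origin; the cartridge goes in its middle, upright on its underside.
- mug: White mug, 92 mm tall, bystander. Origin: centre of its underside.
- jar: Jar with a dark lid, 98 mm tall, bystander. Origin: centre of its underside.
- soap: Washing-up bottle, 226 mm tall, bystander. Origin: centre of its underside.
- keys: Bunch of keys lying flat, 67 x 112 x 8 mm, bystander. Origin: centre of its underside.
- charger: White charger block, 60 x 28 x 30 mm, bystander. Origin: centre of its underside.
There are look-alikes about, which are no part of the job. Leave any turquoise look-alike of the cover alone.

How it is judged (in metres and radians):
On the way, in this order (a step that is already met when the one before it is completed fails the run):
1. the cover is pushed down out of its detents (z of cover in the frame of filter below 0.1105 m and angle between the x axis of cover and the x axis of filter, either way round below 0.5 rad), for 0.05 s.
2. the cover is turned free of its lugs (angle between the x axis of cover and the x axis of filter, either way round above 1.1 rad and z of cover in the frame of filter below 0.118 m), for 0.05 s.
3. the cover stands upright on the chopping board, let go (x of cover in the frame of board between -0.1 and 0.1 m and y of cover in the frame of board between -0.155 and 0.155 m and z of cover in the frame of board between 0.018 and 0.027 m and angle between cover's own z axis and vertical below 0.1 rad and linear speed of cover below 0.03 m/s and contact force between the fingers and cover below 0.1 N), for 0.2 s.
At the end, for the whole second after the job is handed in: The cover stands upright (within 0.1 rad) and at rest on the chopping board, its centre at least 25 mm in from the board's edges; the cartridge stands upright (within 0.1 rad) and at rest on the floor of the plate, its centre within 40 mm of the plate's centre (x of cover in the frame of board between -0.1 and 0.1 m and y of cover in the frame of board between -0.155 and 0.155 m and z of cover in the frame of board between 0.018 and 0.027 m and angle between each of cover, cartridge's own z axis and vertical below 0.1 rad and linear speed of each of cover, cartridge below 0.03 m/s and horizontal distance between cartridge and plate below 0.04 m and z of cartridge in the frame of plate between 0.002 and 0.01 m); the robot touches nothing.
It fails at once if a bystander is moved by more than 30 mm (distance of any of mug, jar, soap, keys, charger from where it was at the start of the episode above 0.03 m).
It fails at once if the cover or the cartridge is dropped or thrown ((linear speed of cover above 0.7 m/s and contact force between the fingers and cover below 0.05 N) or (linear speed of cartridge above 0.7 m/s and contact force between the fingers and cartridge below 0.05 N)).
It also fails if it takes over 64 s, if anything falls off the work surface, if the arm or the gripper's body presses on something with over 40 N, if the wrist force passes 120 N, or if a joint passes its speed limit or range.

## Working session

There is one attempt and no reset: what is moved stays moved. The work goes in short steps, Python scripts to look and compute and a shell command to move; the robot and the scene stay as the last step left them, time stands still between calls to the robot, and variables do not carry over. Pictures are saved under pics/ and viewed, at most 10 in all, crops included, and the job is handed in when it is done.

```bash
ls; mkdir -p pics; python3 - <<'E'
from plant import ctrl, imaging
import cv2,numpy as np
o=ctrl.get_obs();print(o,ctrl.tcp_to_grasp)
for n in("scene","top"):
    p,d=imaging.snapshot(n);cv2.imwrite(f"pics/{n}0.png",p);np.savez(f"pics/{n}0.npz",p=p,d=d)
    print(n,imaging.camera_model(n))
E
```

```text
pics
{'clock': 0.0, 'joint_pos': array([-5.08734945e+01,  2.05892910e+01,  6.33328353e-01, -2.00954884e-02,
       -7.01344168e+01, -1.65051883e+01]), 'qvel': array([ 0.09926968,  0.04775091, -0.01408082,  0.01505364, -0.00374315,
       -0.08497374]), 'tau': array([ 4.46336317e-04, -5.82717705e+01,  2.93055207e+01,  6.99754760e+00,
        6.86664323e-03, -1.55706061e-04]), 'tool_pos': array([ 0.25940138, -0.62263939,  0.22564357]), 'orientation': array([ 1.79907977e+02, -7.56678884e-03, -1.57385520e+02]), 'force': array([0.12637163, 0.96125717, 0.55175991]), 'moment': array([-0.04999391,  0.03932764, -0.03071481]), 'gripper_force': 0.0, 'opening': 0.08744957699263331} 0.0188
scene {'mtx': array([[490.38756024,   0.        , 249.29074241],
       [  0.        , 490.38756024, 193.56375716],
       [  0.        ,   0.        ,   1.        ]]), 'R': array([[-0.60196025, -0.79852302,  0.00220151],
       [-0.46741709,  0.3501207 , -0.8117492 ],
       [ 0.64742963, -0.48966977, -0.58400205]]), 't': array([0.34005535, 0.34422304, 1.23837758])}
top {'mtx': array([[386.09846199,   0.        , 253.23048295],
       [  0.        , 386.09846199, 191.83477229],
       [  0.        ,   0.        ,   1.        ]]), 'R': array([[-0.2094978 , -0.97780006,  0.00420963],
       [-0.8895826 ,  0.18880619, -0.4159267 ],
       [ 0.40589835, -0.09088055, -0.9093884 ]]), 't': array([0.12432589, 0.54365806, 1.39857922])}
```

View pics/scene0.png

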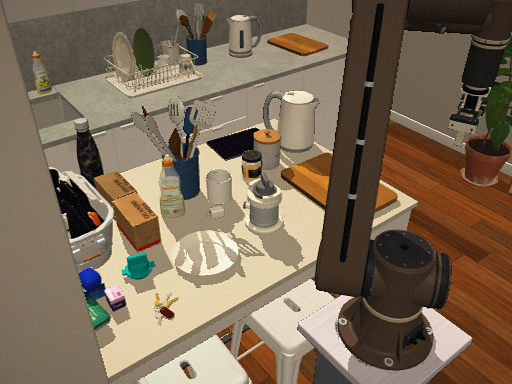

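View pics/top0.png

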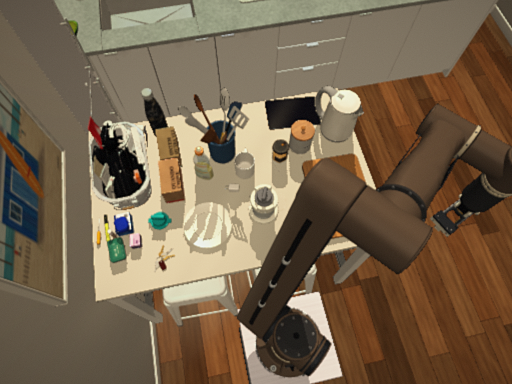

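Scene view: the filter with the grey cover is at (265,205), the plate at (207,254), the board at (340,185), mug (219,185), jar (251,165), soap (172,190), keys (165,305) and charger (215,211). There are two look-alike covers: the grey one at (265,188) on the filter, and the turquoise one at (138,265). The grey one fits the description because it sits in the hooks. I'll confirm it with a crop and measure.

```bash
cat > h.py <<'E'
import numpy as np,cv2
from plant import ctrl,imaging
def cloud(n,d):
    c=imaging.camera_model(n);K=c["mtx"];v,u=np.indices(d.shape)
    X=np.stack([(u-K[0,2])/K[0,0]*d,(v-K[1,2])/K[1,1]*d,d],-1)
    return (X-c["t"])@c["R"]
def ray(n,px,z):
    c=imaging.camera_model(n);R=c["R"];C=-R.T@c["t"]
    r=R.T@np.linalg.solve(c["mtx"],[px[0],px[1],1.]);return C+r*(z-C[2])/r[2]
def proj(n,X):
    c=imaging.camera_model(n);q=c["mtx"]@(c["R"]@np.asarray(X,float)+c["t"]);return q[:2]/q[2]
def circ(P): # fit circle xy
    A=np.c_[2*P[:,:2],np.ones(len(P))];s=np.linalg.lstsq(A,(P[:,:2]**2).sum(1),rcond=None)[0]
    return s[:2],np.sqrt(s[2]+s[:2]@s[:2])
E
python3 - <<'E'
from h import *
out=[]
for n,(u,v) in(("scene",(265,205)),("top",(264,200))):
    f=np.load(f"pics/{n}0.npz");p,d=f["p"],f["d"];W=cloud(n,d)
    out.append(cv2.resize(p[v-35:v+35,u-30:u+30],None,fx=6.5,fy=6.5,interpolation=cv2.INTER_CUBIC))
    Q=W[v-45:v+45,u-40:u+40].reshape(-1,3);Q=Q[np.isfinite(Q).all(1)]
    for a,b in((.005,.1),(.105,.123),(.128,.140),(.15,.156),(.165,.175),(.172,.185)):
        S=Q[(Q[:,2]>a)&(Q[:,2]<b)]
        if len(S): print(n,a,b,len(S),S.mean(0).round(4),S.min(0).round(3),S.max(0).round(3))
    S=Q[(Q[:,2]>.16)&(Q[:,2]<.185)][:,:2]
    if len(S)>4:
        w,V=np.linalg.eigh(np.cov(S.T));print("wing dir",np.degrees(np.arctan2(V[1,1],V[0,1])),np.sqrt(w))
    # plate & board
    H=cv2.cvtColor(p,cv2.COLOR_BGR2HSV)
    m=(W[...,2]>.013)&(W[...,2]<.03)&(d>0)&(W[...,0]>.1)&(W[...,0]<1.2)&(abs(W[...,1])<.8)
    k,l,s,c=cv2.connectedComponentsWithStats(m.astype(np.uint8))
    for i in range(1,k):
        if s[i,4]>60:
            P=W[l==i];print(n,"comp",s[i],P.mean(0).round(3),P.min(0).round(3),P.max(0).round(3),cv2.minAreaRect(P[:,:2].astype(np.float32)),circ(P))
cv2.imwrite("pics/crop0.png",np.hstack(out))
E
```

```text
scene 0.005 0.1 2509 [ 0.6001 -0.0865  0.0348] [ 0.358 -0.368  0.005] [0.89  0.156 0.1  ]
scene 0.105 0.123 272 [0.504  0.0008 0.1159] [ 0.463 -0.078  0.105] [0.569 0.031 0.123]
scene 0.128 0.14 254 [ 0.5044 -0.0141  0.1342] [ 0.464 -0.06   0.128] [0.574 0.015 0.14 ]
scene 0.15 0.156 82 [ 0.5158 -0.0195  0.1524] [ 0.492 -0.048  0.15 ] [0.544 0.004 0.156]
scene 0.165 0.175 24 [ 0.5099 -0.0166  0.1703] [ 0.492 -0.025  0.166] [ 0.539 -0.011  0.175]
scene 0.172 0.185 49 [ 0.518  -0.0217  0.1771] [ 0.492 -0.035  0.173] [ 0.544 -0.007  0.181]
wing dir 157.62170965565522 [0.00394728 0.01690574]
scene comp [281 142  33   9 116] [ 0.79  -0.4    0.022] [ 0.762 -0.484  0.013] [ 0.844 -0.361  0.03 ] ((0.7913667559623718, -0.4132327437400818), (0.13402299582958221, 0.04983145743608475), 62.088783264160156) (array([ 0.83420882, -0.43443403]), np.float64(0.06777568636126434))
scene comp [ 281  153   52   54 1542] [ 0.603 -0.309  0.022] [ 0.447 -0.477  0.013] [ 0.7   -0.222  0.03 ] ((0.6251060366630554, -0.2971341609954834), (0.17520220577716827, 0.34273770451545715), 41.27543640136719) (array([ 0.5
[... 5359 characters left out ...]
4095154, 0.20995387434959412), (0.19456636905670166, 0.19108572602272034), 32.52574157714844) (array([0.50032592, 0.2100406 ]), np.float64(0.08488588261874175))
top comp [249 205  29  18 144] [ 0.492 -0.015  0.018] [ 0.461 -0.084  0.013] [0.549 0.034 0.03 ] ((0.4982526898384094, -0.018504440784454346), (0.11748310923576355, 0.07124306261539459), 73.31488037109375) (array([ 0.52202559, -0.02646983]), np.float64(0.05212472832393394))
top comp [148 212  24  17 129] [0.547 0.392 0.02 ] [0.522 0.351 0.013] [0.592 0.445 0.03 ] ((0.5587964653968811, 0.39660143852233887), (0.07429923117160797, 0.07382131367921829), 33.56055450439453) (array([0.56115753, 0.39772516]), np.float64(0.03516089300011969))
```

View pics/crop0.png

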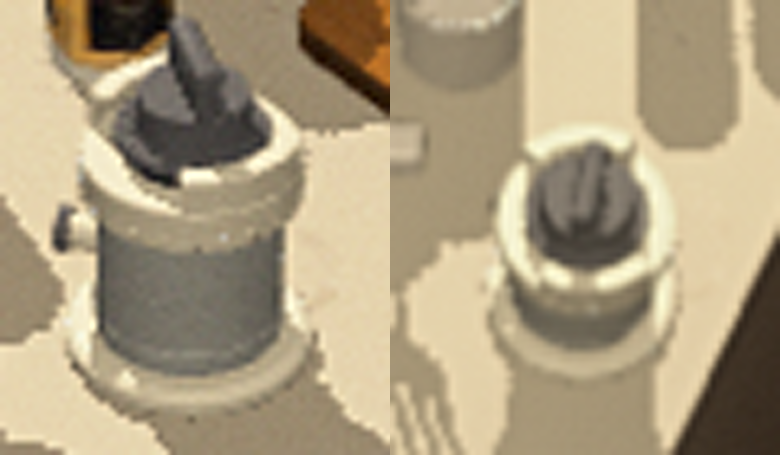

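The crop confirms the grey cover in the hooked collar. The wing top measures z ≈ 0.178 (0.177 expected), the axis is ≈ (0.520, -0.0245), and the wing and filter x lie along ≈ 157.5°. I'll move above it.

```bash
python3 -m crank '[[[0.016,0.037,0.002],[0,0,-2.8],1],[[0.016,0.037,0.002],[0,0,-2.8],1],[[0.016,0.037,0.002],[0,0,-2.8],1],[[0.016,0.037,0.002],[0,0,-2.8],1],[[0.016,0.037,0.002],[0,0,-2.8],1],[[0.016,0.037,0.002],[0,0,-2.8],1],[[0.016,0.037,0.002],[0,0,-2.8],1],[[0.016,0.037,0.002],[0,0,-2.8],1]]'
python3 -m crank '[[[0.016,0.037,0.002],[0,0,-2.8],1],[[0.016,0.037,0.002],[0,0,-2.8],1],[[0.016,0.037,0.002],[0,0,-2.8],1],[[0.016,0.037,0.002],[0,0,-2.8],1],[[0.016,0.037,0.002],[0,0,-2.8],1],[[0.016,0.037,0.002],[0,0,-2.8],1],[[0.016,0.037,0.002],[0,0,-2.8],1],[[0.016,0.037,0.002],[0,0,-2.8],1],[[0,0,0],[0,0,0],1],[[0,0,0],[0,0,0],1]]'
python3 - <<'E'
from h import *
o=ctrl.get_obs();print(o["joint_pos"].round(1),o["force"].round(2))
n="scene";p,d=imaging.snapshot(n);cv2.imwrite("pics/s1.png",p)
n2="top";p2,d2=imaging.snapshot(n2);cv2.imwrite("pics/t1.png",p2)
U=[]
for n,p,d in(("scene",p,d),("top",p2,d2)):
    W=cloud(n,d);H=cv2.cvtColor(p,cv2.COLOR_BGR2HSV)
    m=(abs(W[...,2]-.022)<.005)&(d>0)&(H[...,0]<20)&(H[...,1]>120)&(W[...,0]>.2)&(W[...,0]<.95)&(W[...,1]<-.08)&(W[...,1]>-.7)
    P=W[m][:,:2];print(n,len(P),cv2.minAreaRect(P.astype(np.float32)));U.append(P)
U=np.vstack(U).astype(np.float32);print(cv2.minAreaRect(U),cv2.boxPoints(cv2.minAreaRect(U)))
E
```

```text
clock: 0.9
tool_pos: [0.3878, -0.3254, 0.2424]
orientation: [180.0, -0.0, -179.9]
force: [1.3, 0.4, -0.5]
opening: 0.0876
gripper_force: 0.0
clock: 1.9
tool_pos: [0.5155, -0.0302, 0.258]
orientation: [-180.0, -0.1, 157.9]
force: [0.4, 0.7, -0.2]
opening: 0.0876
gripper_force: 0.0
[  18.4    4.4  -16.2   -0.   -69.5 -130.5] [ 0.43  0.68 -0.16]
scene 2390 ((0.6061012148857117, -0.32458195090293884), (0.41362956166267395, 0.3361423909664154), 16.241907119750977)
top 3902 ((0.5180650949478149, -0.35318058729171753), (0.24891723692417145, 0.36094820499420166), 88.2947998046875)
((0.548425555229187, -0.29247087240219116), (0.37241896986961365, 0.417789101600647), 88.51287078857422) [[ 0.33476877 -0.47319633]
 [ 0.75241715 -0.48403895]
 [ 0.76208234 -0.11174542]
 [ 0.34443396 -0.1009028 ]]
```

View pics/s1.png

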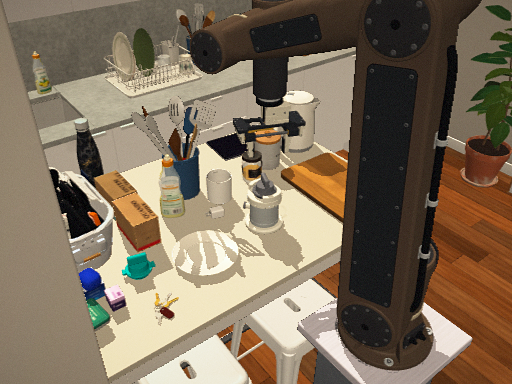

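The wing is still at (265,183) under the gripper. The top view gives the board as 249 x 361 mm (250 x 360 expected), centre (0.518, -0.353). Next I descend and grip.

```bash
python3 -m crank '[[[0.005,0.005,-0.01],[0,0,-0.4],1],[[0,0,-0.02],[0,0,0],1],[[0,0,-0.02],[0,0,0],1],[[0,0,-0.02],[0,0,0],1],[[0,0,-0.02],[0,0,0],1],[[0,0,-0.014],[0,0,0],1],[[0,0,0],[0,0,0],1],[[0,0,0],[0,0,0],1]]'
python3 -m crank '[[[0,0,0],[0,0,0],-1],[[0,0,0],[0,0,0],-1],[[0,0,0],[0,0,0],-1],[[0,0,0],[0,0,0],-1],[[0,0,0],[0,0,0],-1],[[0,0,0],[0,0,0],-1],[[0,0,0],[0,0,0],-1],[[0,0,0],[0,0,0],-1]]'
```

```text
clock: 2.8
tool_pos: [0.5206, -0.0266, 0.1545]
orientation: [-180.0, -0.0, 157.4]
force: [-0.2, -0.2, 0.6]
opening: 0.0876
gripper_force: 0.0
clock: 3.6
tool_pos: [0.5206, -0.0261, 0.1546]
orientation: [-180.0, -0.0, 157.4]
force: [0.2, 1.0, 0.1]
opening: 0.029
gripper_force: 0.0
```

```bash
python3 -m crank '[[[0,0,0],[0,0,0],-1],[[0,0,0],[0,0,0],-1],[[0,0,0],[0,0,0],-1],[[0,0,0],[0,0,0],-1],[[0,0,0],[0,0,0],-1],[[0,0,0],[0,0,0],-1]]'
```

```text
clock: 4.2
tool_pos: [0.5208, -0.0258, 0.1546]
orientation: [180.0, 0.0, 157.4]
force: [0.8, 3.2, -0.3]
opening: 0.014
gripper_force: 30.0
```

The wing is gripped: opening 14 mm, 30 N. Next I press down.

```bash
python3 -m crank '[[[0,0,-0.002],[0,0,0],-1],[[0,0,-0.002],[0,0,0],-1],[[0,0,-0.0015],[0,0,0],-1],[[0,0,0],[0,0,0],-1],[[0,0,0],[0,0,0],-1]]'
```

```text
clock: 4.7
tool_pos: [0.5212, -0.026, 0.15]
orientation: [180.0, 0.1, 157.5]
force: [-1.3, 3.0, 8.4]
opening: 0.0139
gripper_force: 30.0
```

```bash
python3 -m crank '[[[0,0,-0.001],[0,0,0],-1],[[0,0,0],[0,0,0],-1],[[0,0,0],[0,0,0],-1]]'; python3 -m crank '[[[0,0,0],[0,0,4],-1],[[0,0,0],[0,0,5],-1],[[0,0,0],[0,0,5],-1],[[0,0,0],[0,0,5],-1],[[0,0,0],[0,0,0],-1],[[0,0,0],[0,0,0],-1]]'
```

```text
clock: 5.0
tool_pos: [0.5212, -0.026, 0.1491]
orientation: [180.0, 0.1, 157.5]
force: [-1.7, 2.2, 7.6]
opening: 0.0137
gripper_force: 30.0
clock: 5.6
tool_pos: [0.5216, -0.0264, 0.1494]
orientation: [-180.0, 0.1, 176.5]
force: [-0.1, -0.5, 7.8]
opening: 0.0137
gripper_force: 30.0
```

```bash
python3 -m crank '[[[0,0,0],[0,0,6],-1],[[0,0,0],[0,0,6],-1],[[0,0,0],[0,0,6],-1],[[0,0,0],[0,0,6],-1],[[0,0,0],[0,0,6],-1],[[0,0,0],[0,0,0],-1]]'; python3 -m crank '[[[0,0,0],[0,0,6],-1],[[0,0,0],[0,0,6],-1],[[0,0,0],[0,0,6],-1],[[0,0,0],[0,0,6],-1],[[0,0,0],[0,0,7],-1],[[0,0,0],[0,0,0],-1],[[0,0,0],[0,0,0],-1]]'; python3 -c "
from plant import ctrl
o=ctrl.get_obs();print(o['moment'],o['joint_pos'])"
```

```text
clock: 6.2
tool_pos: [0.5218, -0.0264, 0.1495]
orientation: [-179.9, 0.1, -153.3]
force: [0.1, 1.0, 7.8]
opening: 0.0139
gripper_force: 30.0
clock: 6.9
tool_pos: [0.5219, -0.0264, 0.1495]
orientation: [-179.8, 0.0, -122.5]
force: [0.3, 1.0, 7.7]
opening: 0.014
gripper_force: 30.0
[ 0.15593543 -0.05395546  0.09316479] [ 18.7100786    9.92984872 -24.80754995   0.10966833 -55.12812494
 -51.27790913]
```

Turned 80°, with the vertical force holding at 8 N. Next I lift slowly and check.

```bash
python3 -m crank '[[[0,0,0.003],[0,0,0],-1],[[0,0,0.004],[0,0,0],-1],[[0,0,0.006],[0,0,0],-1],[[0,0,0.01],[0,0,0],-1],[[0,0,0.01],[0,0,0],-1],[[0,0,0.015],[0,0,0],-1],[[0,0,0.02],[0,0,0],-1],[[0,0,0.02],[0,0,0],-1],[[0,0,0],[0,0,0],-1]]'
python3 - <<'E'
from h import *
for n,(u,v) in(("scene",(265,190)),("top",(264,200))):
    p,d=imaging.snapshot(n);cv2.imwrite(f"pics/{n}2.png",p)
    if n=="scene": cv2.imwrite("pics/c2.png",cv2.resize(p[v-60:v+50,u-60:u+60],None,fx=5,fy=5,interpolation=cv2.INTER_CUBIC))
E
```

```text
clock: 7.8
tool_pos: [0.5217, -0.026, 0.239]
orientation: [-179.8, 0.1, -122.6]
force: [-0.9, -1.5, -1.8]
opening: 0.014
gripper_force: 30.0
```

View pics/c2.png

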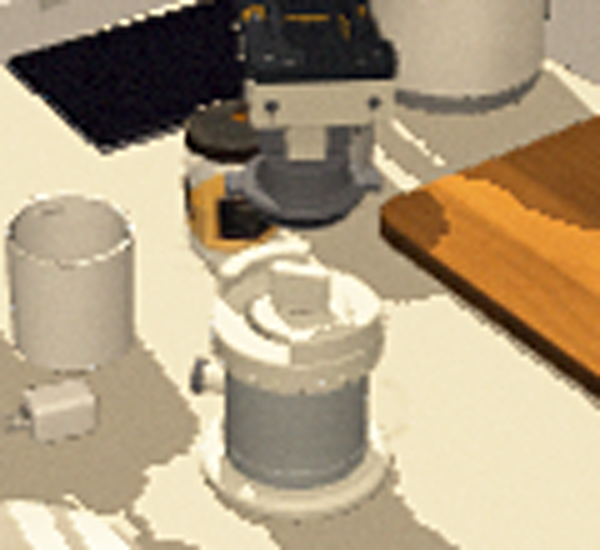

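The cover is held level and the cartridge tab is exposed at crop (300,290), roughly scene (265,188). Carrying the cover to the board.

```bash
python3 -m crank '[[[0,-0.02,0.01],[0,0,0],-1],[[0,-0.035,0],[0,0,0],-1],[[0,-0.045,0],[0,0,0],-1],[[0,-0.045,0],[0,0,0],-1],[[0,-0.045,0],[0,0,0],-1],[[0,-0.045,0],[0,0,0],-1],[[0,-0.04,0],[0,0,0],-1],[[0,-0.025,0],[0,0,0],-1],[[0,0,0],[0,0,0],-1]]'
python3 -m crank '[[[0,0,-0.02],[0,0,0],-1],[[0,0,-0.03],[0,0,0],-1],[[0,0,-0.03],[0,0,0],-1],[[0,0,-0.03],[0,0,0],-1],[[0,0,-0.03],[0,0,0],-1],[[0,0,-0.02],[0,0,0],-1],[[0,0,-0.01],[0,0,0],-1],[[0,0,-0.006],[0,0,0],-1],[[0,0,0],[0,0,0],-1],[[0,0,0],[0,0,0],-1]]'
```

```text
clock: 8.8
tool_pos: [0.5193, -0.3287, 0.2437]
orientation: [179.8, -0.1, -122.8]
force: [-0.3, 0.1, -2.0]
opening: 0.0139
gripper_force: 30.0
clock: 9.8
tool_pos: [0.5212, -0.3262, 0.071]
orientation: [-179.9, 0.0, -122.6]
force: [0.2, 0.6, -1.6]
opening: 0.0137
gripper_force: 30.0
```

```bash
python3 - <<'E'
from h import *
n="scene";W0=np.load("pics/scene0.npz")
f=cv2.imread("pics/scene2.png")
n="top"
p,d=imaging.snapshot("top");cv2.imwrite("pics/t3.png",p)
for n in("scene","top"):
    p,d=imaging.snapshot(n);W=cloud(n,d);Q=W[(d>0)&(np.hypot(W[...,0]-.521,W[...,1]+.025)<.03)]
    S=Q[Q[:,2]>.145];print(n,len(S),S.mean(0).round(4),S.max(0).round(4))
    w,V=np.linalg.eigh(np.cov(S[:,:2].T));r=cv2.minAreaRect(S[:,:2].astype(np.float32))
    print("tab dir",np.degrees(np.arctan2(V[1,1],V[0,1])),np.sqrt(w),r)
    C=W[(d>0)&(np.hypot(W[...,0]-.521,W[...,1]+.33)<.05)];C=C[(C[:,2]>.023)&(C[:,2]<.045)]
    print("cover region low pts",len(C),C.mean(0) if len(C) else 0, C.min(0) if len(C) else 0)
E
```

```text
scene 45 [ 0.5187 -0.0242  0.1499] [ 0.5371 -0.0105  0.1562]
tab dir -146.4142926648966 [0.00491277 0.01048686] ((0.5195375680923462, -0.023866578936576843), (0.03414716199040413, 0.017556793987751007), 30.12677574157715)
cover region low pts 0 0 0<stdin>:8: RuntimeWarning: Mean of empty slice.
  ret = um.true_divide(
Traceback (most recent call last):
ValueError: zero-size array to reduction operation maximum which has no identity
```

```bash
python3 -m crank '[[[0,0,-0.003],[0,0,0],-1],[[0,0,-0.003],[0,0,0],-1],[[0,0,0],[0,0,0],-1],[[0,0,0],[0,0,0],-1]]';python3 -m crank '[[[0,0,-0.001],[0,0,0],-1],[[0,0,-0.001],[0,0,0],-1],[[0,0,0],[0,0,0],-1],[[0,0,0],[0,0,0],-1]]'
```

```text
clock: 10.35
tool_pos: [0.5205, -0.3261, 0.0639]
orientation: [180.0, -0.0, -122.6]
force: [-0.1, 0.5, -1.4]
opening: 0.0138
gripper_force: 30.0
clock: 10.75
tool_pos: [0.5207, -0.3261, 0.0632]
orientation: [-180.0, -0.0, -122.6]
force: [-3.0, 2.5, 7.8]
opening: 0.0137
gripper_force: 30.0
```

Contact at z = 0.0632 as predicted (0.0635), with force +8 N. I'll release and rise.

```bash
python3 -m crank '[[[0,0,0.0005],[0,0,0],-0.5],[[0,0,0],[0,0,0],0],[[0,0,0],[0,0,0],0],[[0,0,0],[0,0,0],0],[[0,0,0],[0,0,0],0.2],[[0,0,0],[0,0,0],0.2],[[0,0,0],[0,0,0],0.2]]';python3 -m crank '[[[0,0,0.01],[0,0,0],0.2],[[0,0,0.03],[0,0,0],0.2],[[0,0,0.04],[0,0,0],0.2],[[0,0,0.04],[0,0,0],0.2],[[0,0,0.04],[0,0,0],0.2],[[0,0,0.02],[0,0,0],0.2],[[0,0,0.0],[0,0,0],0.2]]'
python3 - <<'E'
from h import *
p2=0
for n in("scene","top"):
    p,d=imaging.snapshot(n);W=cloud(n,d);cv2.imwrite(f"pics/{n}4.png",p)
    if n=="scene": p2=p
    Q=W[(d>0)&(np.hypot(W[...,0]-.521,W[...,1]+.326)<.05)];Q=Q[(Q[:,2]>.03)&(Q[:,2]<.1)]
    print(n,"cover",len(Q),Q.mean(0).round(3) if len(Q) else "",Q.max(0).round(3) if len(Q) else "")
    Q=W[(d>0)&(np.hypot(W[...,0]-.521,W[...,1]+.025)<.03)];S=Q[Q[:,2]>.145]
    if len(S):
        w,V=np.linalg.eigh(np.cov(S[:,:2].T));print(n,"tab",len(S),S.mean(0).round(4),np.degrees(np.arctan2(V[1,1],V[0,1])),cv2.minAreaRect(S[:,:2].astype(np.float32)))
v,u=180,290
c=p2[130:230,220:360];cv2.imwrite("pics/c4.png",cv2.resize(c,None,fx=5,fy=5,interpolation=cv2.INTER_CUBIC))
E
```

```text
clock: 11.45
tool_pos: [0.5206, -0.3261, 0.0625]
orientation: [180.0, -0.0, -122.6]
force: [0.1, -0.7, 1.0]
opening: 0.0524
gripper_force: 0.0
clock: 12.15
tool_pos: [0.5221, -0.3269, 0.2477]
orientation: [-179.6, 0.1, -122.6]
force: [1.3, -0.1, 0.2]
opening: 0.0525
gripper_force: 0.0
scene cover 0  
scene tab 42 [ 0.5195 -0.025   0.1498] -145.2573396882891 ((0.5204910635948181, -0.025074100121855736), (0.03524445369839668, 0.01597946509718895), 39.51799011230469)
top cover 4 [ 0.516 -0.357  0.064] [ 0.523 -0.347  0.089]
top tab 31 [ 0.5218 -0.0289  0.1512] -143.33816133669552 ((0.5229551792144775, -0.029155366122722626), (0.0335967130959034, 0.01191785093396902), 37.364013671875)
```

View pics/c4.png

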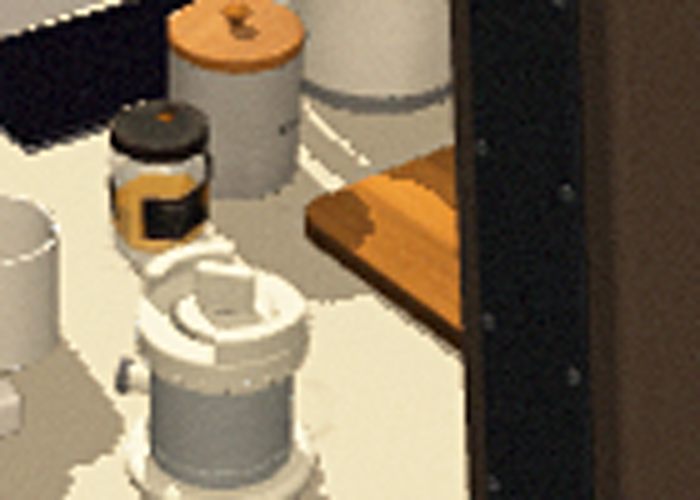

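The cover is hidden by the arm for now, so I'll check it later. The tab measures centre ≈ (0.521, -0.0265), top ≈ 0.151 as expected, and heading ≈ 36°. I'll move over it with a 30 mm opening so the fingers pass inside the hooks.

```bash
python3 -m crank '[[[0,0.02,0],[0,0,-2.2],-0.32],[[0,0.035,0],[0,0,-2.4],-0.32],[[0,0.045,0],[0,0,-2.8],-0.32],[[0,0.045,0],[0,0,-2.8],-0.32],[[0,0.045,0],[0,0,-2.8],-0.32],[[0,0.045,0],[0,0,-2.8],-0.32],[[0,0.04,0],[0,0,-2.8],-0.32],[[0,0.026,0],[0,0,-2.8],-0.32],[[0,0,0],[0,0,0],-0.32],[[0,0,0],[0,0,0],-0.32]]'
python3 - <<'E'
from h import *
p,d=imaging.snapshot("scene");cv2.imwrite("pics/s5.png",p)
cv2.imwrite("pics/c5.png",cv2.resize(p[120:240,200:360],None,fx=5,fy=5,interpolation=cv2.INTER_CUBIC))
n="top";p,d=imaging.snapshot(n);W=cloud(n,d);cv2.imwrite("pics/t5.png",p)
Q=W[(d>0)&(np.hypot(W[...,0]-.521,W[...,1]+.326)<.05)];Q=Q[(Q[:,2]>.03)&(Q[:,2]<.12)];S=Q[Q[:,2]>.08]
print("cover",len(Q),Q.mean(0).round(3),Q.max(0).round(3),len(S),S.mean(0).round(3) if len(S) else "")
E
```

```text
clock: 13.25
tool_pos: [0.52, -0.0246, 0.2416]
orientation: [180.0, -0.1, -143.9]
force: [-0.1, -0.4, -0.2]
opening: 0.03
gripper_force: 0.0
cover 268 [ 0.515 -0.323  0.057] [ 0.559 -0.284  0.094] 45 [ 0.522 -0.327  0.087]
```

View pics/c5.png

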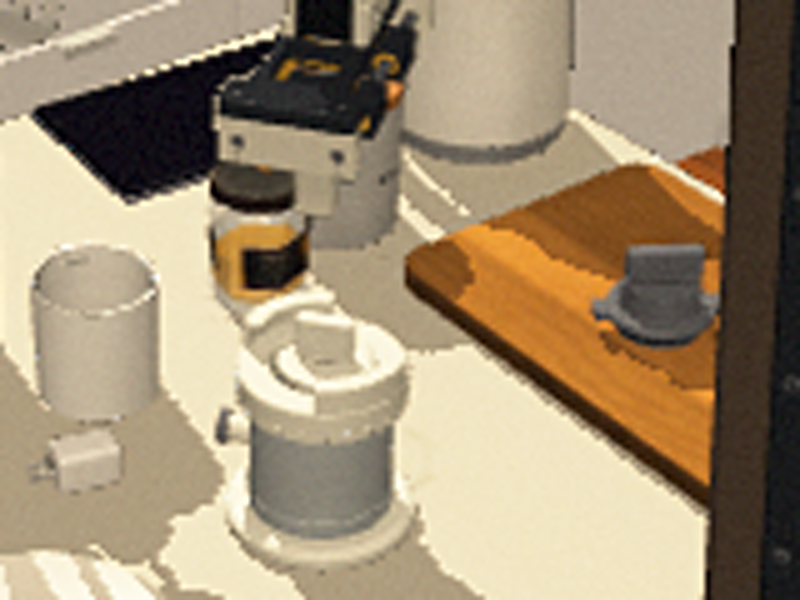

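The cover stands upright on the board at crop (665,290), wing top 0.087 (0.086 expected), and the tab is clear at crop (325,340). Descending onto the tab.

```bash
python3 -m crank '[[[0.001,-0.002,-0.02],[0,0,0],-0.32],[[0,0,-0.025],[0,0,0],-0.32],[[0,0,-0.025],[0,0,0],-0.32],[[0,0,-0.01],[0,0,0],-0.32],[[0,0,-0.01],[0,0,0],-0.32],[[0,0,0],[0,0,0],-0.32]]';python3 -m crank '[[[0,0,-0.01],[0,0,0],-0.32],[[0,0,-0.01],[0,0,0],-0.32],[[0,0,-0.004],[0,0,0],-0.32],[[0,0,0],[0,0,0],-0.32],[[0,0,0],[0,0,0],-0.32]]'
```

```text
clock: 13.95
tool_pos: [0.5212, -0.0276, 0.1518]
orientation: [180.0, -0.1, -144.0]
force: [-0.0, 0.2, -0.6]
opening: 0.0297
gripper_force: 0.0
clock: 14.45
tool_pos: [0.5217, -0.027, 0.1287]
orientation: [-180.0, -0.0, -144.0]
force: [-0.0, -0.0, 1.0]
opening: 0.0301
gripper_force: 0.0
```

```bash
python3 -m crank '[[[0,0,-0.001],[0,0,0],-1],[[0,0,0],[0,0,0],-1],[[0,0,0],[0,0,0],-1],[[0,0,0],[0,0,0],-1],[[0,0,0],[0,0,0],-1],[[0,0,0],[0,0,0],-1]]'; python3 -m crank '[[[0,0,0.005],[0,0,0],-1],[[0,0,0.01],[0,0,0],-1],[[0,0,0.015],[0,0,0],-1],[[0,0,0.02],[0,0,0],-1],[[0,0,0.0],[0,0,0],-1]]'
```

```text
clock: 15.05
tool_pos: [0.5218, -0.027, 0.1277]
orientation: [-180.0, 0.0, -144.0]
force: [0.3, -0.9, 0.1]
opening: 0.0117
gripper_force: 30.0
clock: 15.55
tool_pos: [0.5233, -0.0268, 0.1809]
orientation: [-179.9, 0.3, -143.9]
force: [0.4, 0.5, -1.0]
opening: 0.0121
gripper_force: 30.0
```

```bash
python3 -m crank '[[[0,0,0.02],[0,0,0],-1],[[0,0,0.02],[0,0,0],-1],[[0,0,0.02],[0,0,0],-1],[[0,0,0.02],[0,0,0],-1],[[0,0,0.01],[0,0,0],-1],[[0,0,0],[0,0,0],-1],[[0,0,0],[0,0,0],-1]]'
python3 -m crank '[[[-0.002,0.02,0],[0,0,0],-1],[[-0.003,0.035,0],[0,0,0],-1],[[-0.004,0.043,0],[0,0,0],-1],[[-0.004,0.043,0],[0,0,0],-1],[[-0.004,0.043,0],[0,0,0],-1],[[-0.003,0.034,0],[0,0,0],-1],[[-0.002,0.02,0],[0,0,0],-1],[[0,0,0],[0,0,0],-1],[[0,0,0],[0,0,0],-1]]'
python3 - <<'E'
from h import *
n="scene";p,d=imaging.snapshot(n);cv2.imwrite("pics/s6.png",p)
cv2.imwrite("pics/c6.png",cv2.resize(p[130:290,140:300],None,fx=3.7,fy=3.7,interpolation=cv2.INTER_CUBIC))
W=cloud(n,d);Q=W[(d>0)&(np.hypot(W[...,0]-.5,W[...,1]-.21)<.035)]
q=Q[(Q[:,2]>.05)];print("lowest of held",np.sort(q[:,2])[:8].round(3));
for a in(.19,.22,.24):
  S=Q[abs(Q[:,2]-a)<.012];print(a,len(S),circ(S) if len(S)>3 else"")
E
```

```text
clock: 16.25
tool_pos: [0.5211, -0.027, 0.2667]
orientation: [180.0, -0.0, -144.0]
force: [0.3, -0.1, -1.8]
opening: 0.0119
gripper_force: 30.0
clock: 17.15
tool_pos: [0.499, 0.2109, 0.2661]
orientation: [-180.0, -0.1, -143.9]
force: [0.1, -1.1, -0.3]
opening: 0.0115
gripper_force: 30.0
lowest of held [0.184 0.185 0.185 0.185 0.186 0.186 0.186 0.186]
0.19 88 (array([0.49698406, 0.21204703]), np.float64(0.022368075790041318))
0.22 141 (array([0.49719844, 0.21169869]), np.float64(0.02288019482347951))
0.24 124 (array([0.4954966 , 0.21343444]), np.float64(0.021300402255091812))
```

View pics/c6.png

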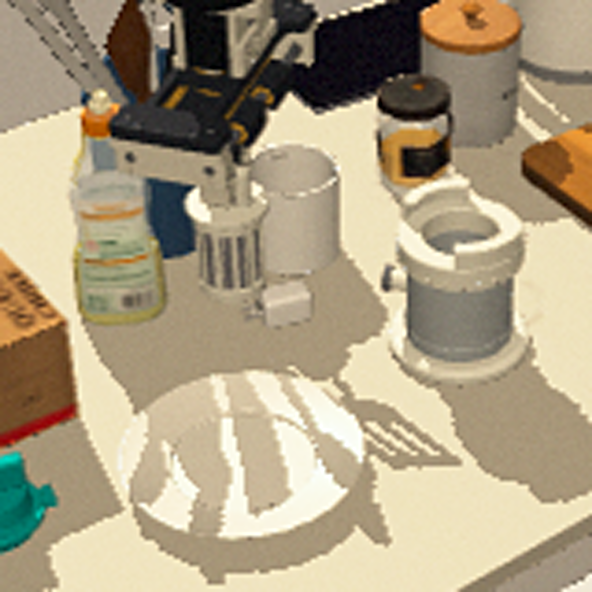

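The cartridge hangs upright at crop (228,245), underside at z 0.184 (offset 0.082, as computed), above the plate centre. Lowering it.

```bash
python3 -m crank '[[[0,0,-0.02],[0,0,0],-1],[[0,0,-0.03],[0,0,0],-1],[[0,0,-0.03],[0,0,0],-1],[[0,0,-0.03],[0,0,0],-1],[[0,0,-0.03],[0,0,0],-1],[[0,0,-0.02],[0,0,0],-1],[[0,0,-0.01],[0,0,0],-1],[[0,0,0],[0,0,0],-1],[[0,0,0],[0,0,0],-1]]'; python3 -m crank '[[[0,0,-0.003],[0,0,0],-1],[[0,0,-0.002],[0,0,0],-1],[[0,0,-0.001],[0,0,0],-1],[[0,0,0],[0,0,0],-1],[[0,0,0],[0,0,0],-1]]'
```

```text
clock: 18.1
tool_pos: [0.5002, 0.2108, 0.0984]
orientation: [-180.0, 0.1, -144.0]
force: [-0.5, 0.7, -0.8]
opening: 0.0118
gripper_force: 30.0
clock: 18.6
tool_pos: [0.4997, 0.2111, 0.0917]
orientation: [180.0, 0.0, -144.0]
force: [-0.6, 0.1, -0.5]
opening: 0.0116
gripper_force: 30.0
```

```bash
python3 -m crank '[[[0,0,-0.002],[0,0,0],-1],[[0,0,-0.001],[0,0,0],-1],[[0,0,0],[0,0,0],-1],[[0,0,0],[0,0,0],-1]]'; python3 -m crank '[[[0,0,-0.001],[0,0,0],-1],[[0,0,-0.001],[0,0,0],-1],[[0,0,0],[0,0,0],-1],[[0,0,0],[0,0,0],-1]]'
```

```text
clock: 19.0
tool_pos: [0.4996, 0.2109, 0.0885]
orientation: [-180.0, -0.0, -144.0]
force: [-0.5, -0.5, -0.7]
opening: 0.0117
gripper_force: 30.0
clock: 19.4
tool_pos: [0.4999, 0.2111, 0.0874]
orientation: [-180.0, 0.0, -144.0]
force: [-2.2, -0.4, 6.3]
opening: 0.012
gripper_force: 30.0
```

Contact at 0.0874 (0.0867 expected). Releasing and rising, then a check.

```bash
python3 -m crank '[[[0,0,0],[0,0,0],-0.5],[[0,0,0],[0,0,0],0],[[0,0,0],[0,0,0],0.1],[[0,0,0],[0,0,0],0.1],[[0,0,0],[0,0,0],0.1],[[0,0,0],[0,0,0],0.1]]';python3 -m crank '[[[0,0,0.01],[0,0,0],0.1],[[0,0,0.03],[0,0,0],0.1],[[0,0,0.04],[0,0,0],0.1],[[0,0,0.04],[0,0,0],0.1],[[0,0,0.04],[0,0,0],0.1],[[0,0,0.02],[0,0,0],0.1],[[0,0,0],[0,0,0],0.1],[[0,0,0],[0,0,0],0.1]]'
python3 - <<'E'
from h import *
n="scene";p,d=imaging.snapshot(n);cv2.imwrite("pics/s7.png",p)
cv2.imwrite("pics/c7.png",cv2.resize(p[130:310,140:380],None,fx=3.3,fy=3.3,interpolation=cv2.INTER_CUBIC))
W=cloud(n,d);Q=W[(d>0)&(np.hypot(W[...,0]-.5,W[...,1]-.21)<.04)]
for a in(.03,.055):
  S=Q[abs(Q[:,2]-a)<.012];print(a,len(S),circ(S))
q=Q[(Q[:,2]<.14)];print(q[:,2].max())
E
```

```text
clock: 20.0
tool_pos: [0.4996, 0.2109, 0.0865]
orientation: [-180.0, -0.0, -144.0]
force: [0.3, -0.1, 0.8]
opening: 0.0478
gripper_force: 0.0
clock: 20.8
tool_pos: [0.4995, 0.2109, 0.2673]
orientation: [180.0, 0.1, -144.0]
force: [-0.3, -0.1, -0.6]
opening: 0.0478
gripper_force: 0.0
0.03 98 (array([0.49863227, 0.21222495]), np.float64(0.022746973691828442))
0.055 100 (array([0.49604427, 0.2124862 ]), np.float64(0.021363606224734894))
0.11612961160875611
```

View pics/c7.png

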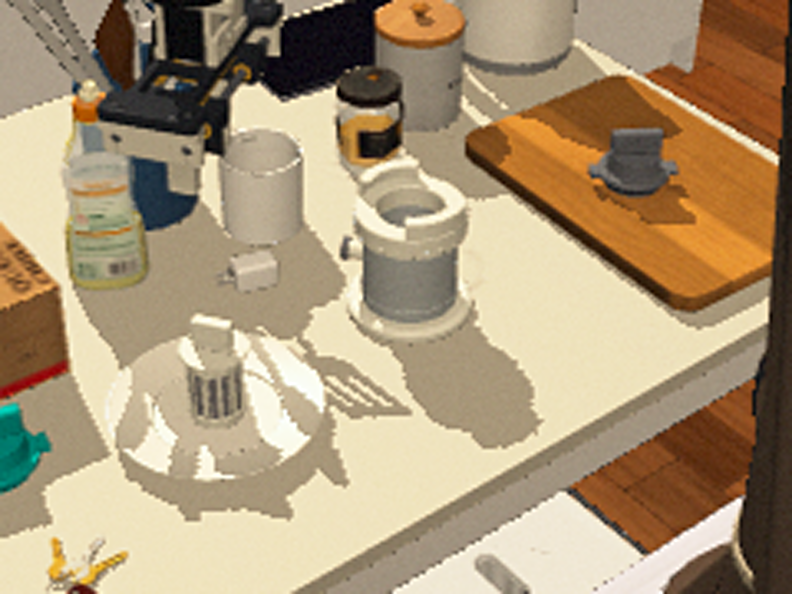

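The cartridge stands upright in the plate at crop (215,370) and the cover stands upright on the board at (633,165). The bystanders look untouched and the gripper is clear.

```bash
python3 -c "
from plant import close_job
print(close_job())"
```

```text
the job is handed in; nothing more can be done
None
```

I handed the job in at about 21 s of the 64 s allowed: the cover stands upright on the chopping board, the cartridge stands upright near the plate's centre, and the other things on the table look untouched in the last picture; no verdict came back.

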